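Switch off and tag out an isolator

ROBOT

A 6-joint arm with a two-finger parallel gripper is mounted at the origin on the work surface. World frame = base frame: x ahead of the robot, y to its left, z up, the work surface at z = 0. Lengths are in mm, angles in rad, forces in N, time in s.
With the tool pointing down it reaches from about 350 to 975 mm from the base axis. Payload 7.1 kg.
Tool frame: the origin (TCP) lies at the very end of the fingers, on their centre line; the grasp point (between the pads) lies 19 mm behind it; y points along the fingers, x is the direction in which the jaws open and shut, and the axes are right-handed (so a half turn about y gives the same grasp; the last joint's range is limited). The gripper opens to 88 mm and grips with 3 to 60 N. Pads are 20 mm wide; open, the fingers measure 115 mm over their backs; the gripper's body (75 mm by 178 mm) begins 61 mm behind the grasp point.
Start: joints at [1.279, 0.423, 1.63, -0, 1.089, -0.019], TCP at [168.361, 601.88, 222.675] pointing down, gripper open.
Joint ranges: [-3, 3], [-0.9, 2.11], [0.09, 2.58], [-1.31, 4.45], [0.11, 2.69], [-2.54, 2.54]. Speed limits (rad/s): [2.39, 2.39, 3.01, 3.14, 3.14, 3.14].

INTERFACE

Orientations are given as a rotation vector (axis times angle).
In Python, from workcell import ctrl gives the robot as it stands. The module is installed in compiled form; this text tells all that it offers.
- The arm moves only by the tool jog_arm, never from a script. Its argument "steps" is a list of rows, each an object with "turn": the turn, a rotation vector about the world's x, y, z scaled (see below), a list of three; "dp": the shift along the world's x, y, z scaled (see below), a list of three; "claw": the opening, from 0 (shut) to 1 (fully open). In form: [{"turn": [wx, wy, wz], "dp": [x, y, z], "claw": claw}, ...]. A call has 1 to 12 rows; each row is the pose to reach, as a shift and turn from the pose measured when the call began, turning the shorter way round; what a row does not reach only later rows make up. The controller multiplies each number of a shift by 80 mm and each number of a turn by pi rad. A row lasts 1/12 s, in which the tool goes at most 41.7 mm and 7.16 degrees, less where a joint would pass 70% of its speed; a pose out of reach is approached as far as the arm can. A call with a number of a shift or a turn outside -1 to 1 is refused whole. A call with a gripper value outside its range is refused whole. The fingers move at their own pace and stop on an object; the grip force is fixed at half the most. Time passes only in rows, so rows that repeat a pose let the fingers close. It gives the time, the measured TCP pose, the force and the opening at its end, in the units of the state.
- ctrl.get_obs(): the state, without advancing time (a new reading comes with each control period).
- ctrl.get_image(name): name is "scene" or "top" or "wrist"; returns a dict with "img" (384x512x3 uint8, red, green, blue), "range_z" (384x512 float32, mm along the optical axis (not along the pixel's ray), 0 where there is no reading), "fovy" (degrees; the focal length in pixels is half the picture's height over the tangent of half this angle, whatever the lens; pixels are square), "cx", "cy" (the principal point, pixels), "dist_coeffs" ([k1, k2, p1, p2, k3] as OpenCV has them; the pictures are not rectified), "camera_from_world" (4x4, takes a point from world to camera coordinates); the wrist camera has in their place "hand_eye" (4x4, takes a point from camera to tool coordinates, whose origin is the TCP and whose axes are the tool frame's). Camera axes: x right, y down, z forward; pixel columns grow to the right and rows downward; lengths in mm; the calibration is good to about 2 mm. A picture is of the moment at which its call begins: read the wrist's pose just before it.
- ctrl.close_job(): hands the job in, once; it reports no verdict.
The state is a dict: "t": time; "qpos": joint angles; "qvel": joint speeds; "joint_torque": joint torques, N m; "ee_pos": TCP position; "orientation": TCP orientation; "ft_force": force on the tool from outside, world axes, zero at the start; "moment": the same for the moment, N m; "width": finger opening in mm.
Only numpy, scipy, OpenCV 4.12 (cv2) and the standard library are available. Lean on these libraries where they do the work, as an engineer would, in place of code of your own. Each camera call takes 0.05 s, during which the arm holds its last target.

TASK

Make the panel safe to work on: first turn the red handle on the yellow-plated isolator from ON anticlockwise until it clicks over to OFF and stays there, then take the red tag from the rack and hang it by its eye on the hook at the front of that same isolator box. Leave the black-handled isolator and the yellow tag as they are.

Things in the scene. Friction and masses are not known exactly. Their poses are not given: they have to be found in the camera images.
- main_station: the red-handled isolator switch box, 150 x 150 x 90 mm, light grey, fixed, lying on its back with a switch handle on top (red handle on a yellow plate) and a blue lock-out hook in front. Origin: centre of its underside on the table. z up; -x is its front, where the hook is.
- main_handle (a joint): the red handle's angle, rad, growing anticlockwise from above. 0: ON, handle points along the box's +x (away from the hook); 1.571: OFF, at its stop, points along the box's +y. Detented: it resists most (0.6 N m) at the start, rests only at 0 or 1.571; pushed past 0.8 it snaps on to OFF by itself, short of that it springs back.
- main_pivot (a point): on the red handle's turning axis, 114 mm above the table, at mid-height of the handle; fixed to the box. The handle is a level bar 18 mm wide and 26 mm high (102 to 128 mm above the table) reaching 90 mm out from here on one side only, on a hub of 24 mm radius; the box top under it is at 90 mm, 93 mm on the 85 mm square plate
- main_handle_end (a point): far end of the red handle bar, on its centre line, 90 mm from the pivot; turns with the handle
- main_hook (a point): middle of the hook's level rod (on the rod's axis), 106 mm in front of the box's centre and 130 mm above the table. Rod 6 mm thick; it stands up from the box's front face 27 mm behind this point, runs level towards the box's -x and ends 22 mm in front of this point in a tip bent 45 degrees up, whose top is 8 mm above the rod's axis. Nothing stands above it. The point has the box's axes.
- red_tag: red upright rigid tag plate, 64 wide (its y) x 115 tall (its z) x 5 mm thick (its x), 50 g, with a round 20 mm eye through it along x, 30 mm below its top edge. Origin: centre of its bottom edge. Stands in a slot of the rack, lowest 37 mm hidden, free to lean a few degrees.
- red_tag_eye (a point): centre of the red tag's eye, 85 mm above its bottom edge; axes as the tag's
- tag_rack: blue block 160 x 90 x 45 mm, fixed, with two slots 90 mm apart along its x, each 7 mm wide (along x) and 66 mm long (along y), 37 mm deep; the red tag stands in one and the yellow in the other, in either order. Origin: centre of its underside.
- yellow_tag: yellow upright rigid tag plate, 64 wide (its y) x 115 tall (its z) x 5 mm thick (its x), 50 g, with a round 20 mm eye through it along x, 30 mm below its top edge. Origin: centre of its bottom edge. Stands in a slot of the rack, lowest 37 mm hidden, free to lean a few degrees.
- aux_station: the black-handled isolator switch box, 150 x 150 x 90 mm, light grey, fixed, lying on its back with a switch handle on top (black handle on a grey plate) and a blue lock-out hook in front. Origin: centre of its underside on the table. z up; -x is its front, where the hook is. Same shape as the other box; not to be used.
- aux_handle (a joint): the black handle's angle, rad, growing anticlockwise from above. 0: ON, handle points along the box's +x (away from the hook); 1.571: OFF, at its stop, points along the box's +y. Detented: it resists most (0.6 N m) at the start, rests only at 0 or 1.571; pushed past 0.8 it snaps on to OFF by itself, short of that it springs back.

How it is judged (in metres and radians):
On the way, in this order (a step that is already met when the one before it is completed fails the run):
1. the red handle has clicked over to OFF (beyond 1.45 rad) and rests there (value of joint main_handle above 1.45 rad and velocity of joint main_handle below 0.3 rad/s), for 0.3 s.
2. the red tag hangs by its eye on the hook of the red-handled isolator (x of red_tag_eye in the frame of main_station between -0.125 and -0.079 m and y of red_tag_eye in the frame of main_station between -0.012 and 0.012 m and z of red_tag_eye in the frame of main_station between 0.115 and 0.132 m and angle between red_tag's own z axis and vertical below 0.35 rad), for 0.2 s.
At the end, for the whole second after the job is handed in: Red handle beyond 1.45 rad (OFF); red tag at rest (below 0.08 m/s) on that box's hook: eye centre within 12 mm sideways of the rod, 79-125 mm before the box centre, 115-132 mm high, tag upright within 0.35 rad; black handle below 0.2 rad (ON); yellow tag within 30 mm of its start (all of step 2 and value of joint main_handle above 1.45 rad and linear speed of red_tag below 0.08 m/s and value of joint aux_handle below 0.2 rad and distance of yellow_tag from where it was at the start of the episode below 0.03 m); the robot touches nothing.
It fails at once if the black handle is turned towards OFF (beyond 0.8 rad) (value of joint aux_handle above 0.8 rad).
It fails at once if the yellow tag is moved by more than 30 mm (distance of yellow_tag from where it was at the start of the episode above 0.03 m).
It also fails if it takes over 53 s, if anything falls off the work surface, if the arm or the gripper's body presses on something with over 40 N, if the wrist force passes 120 N, or if a joint passes its speed limit or range.

## Working session

There is one attempt and no reset: what is moved stays moved. The work goes in short steps, Python scripts to look and compute and a tool call to move; the robot and the scene stay as the last step left them, time stands still between calls to the robot, and variables do not carry over. Pictures are saved under pics/ and viewed, and the job is handed in when it is done.

Besides the shell and the picture viewer there is one more tool, called after "Emit:" as a command line: name --argument value ..., lists and objects as JSON in quotes. jog_arm: Moves the arm, as the interface text tells. Its arguments: {"type":"object","properties":{"steps":{"type":"array","items":{"type":"object","properties":{"turn":{"type":"array","items":{"type":"number"}},"dp":{"type":"array","items":{"type":"number"}},"claw":{"type":"number"}}}}},"required":["steps"]}

```bash
mkdir -p pics; cat > h.py <<'E'
import numpy as np, cv2
from workcell import ctrl
from scipy.spatial.transform import Rotation as R
def cap(n,fn):
    o=ctrl.get_obs(); d=ctrl.get_image(n)
    cv2.imwrite('pics/'+fn+'.png',d['img'][:,:,::-1]); np.save('pics/'+fn+'.npy',{'o':o,'d':d},allow_pickle=True)
    return o,d
def cloud(o,d):
    z=d['range_z'];h,w=z.shape;f=h/2/np.tan(np.radians(d['fovy'])/2)
    K=np.array([[f,0,d['cx']],[0,f,d['cy']],[0,0,1]])
    uv=np.stack(np.meshgrid(np.arange(w),np.arange(h)),-1).reshape(-1,1,2).astype(np.float64)
    n=cv2.undistortPoints(uv,K,np.array(d['dist_coeffs'],float)).reshape(h,w,2)
    P=np.dstack([n*z[...,None],z]).astype(float)
    if 'camera_from_world' in d: T=np.linalg.inv(np.array(d['camera_from_world']))
    else:
        T=np.eye(4);T[:3,:3]=R.from_rotvec(o['orientation']).as_matrix();T[:3,3]=o['ee_pos'];T=T@np.array(d['hand_eye'])
    W=P@T[:3,:3].T+T[:3,3]; W[z==0]=np.nan
    return W
E
python3 - <<'E'
from h import *
for n in ['scene','top']:
    o,d=cap(n,n+'0');print(d['fovy'],np.array(d['camera_from_world']).round(3).tolist())
print(o)
E
```

```text
44.992682404135365 [[-0.603, 0.797, 0.015, 360.446], [0.603, 0.469, -0.645, -256.062], [-0.521, -0.38, -0.764, 1261.859], [0.0, 0.0, 0.0, 1.0]]
50.478648771108304 [[0.009, -1.0, 0.002, -37.23], [-0.994, -0.009, -0.108, 566.687], [0.108, -0.001, -0.994, 1042.229], [0.0, 0.0, 0.0, 1.0]]
{'t': 0.05, 'qpos': array([ 1.27897812e+00,  4.23805057e-01,  1.63068463e+00, -9.86055465e-06,
        1.08857713e+00, -1.90244267e-02]), 'qvel': array([ 0.00070635, -0.00288429, -0.00169733,  0.00026706,  0.00011101,
        0.00236885]), 'joint_torque': array([-2.67825872e-04, -5.46083987e+01, -2.74615878e+01,  6.45675254e-02,
        1.87333772e-02, -3.37360893e-05]), 'ee_pos': array([168.22475193, 601.36770305, 221.92614134]), 'orientation': array([-1.32687983, -1.00507529,  1.00704954]), 'ft_force': array([-0.18855155,  0.08855819, -0.81210603]), 'moment': array([ 0.01263086,  0.01044765, -0.02577238]), 'width': 87.92777715638736}
```

View pics/scene0.png

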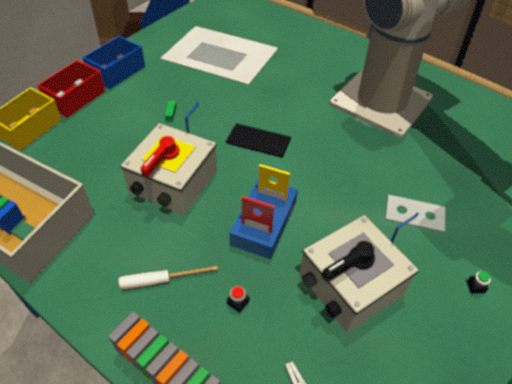

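View pics/top0.png

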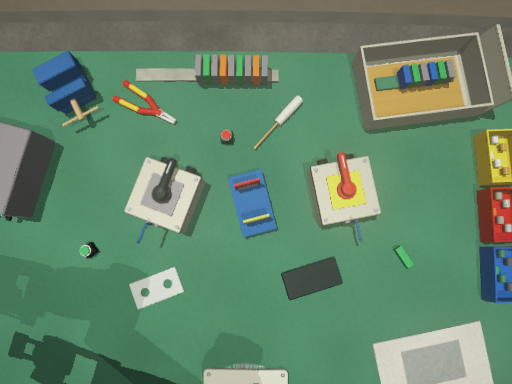

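```bash
python3 - <<'E'
from h import *
print(R.from_rotvec(ctrl.get_obs()['orientation']).as_matrix().round(3).tolist())
for n in ['top0','scene0']:
    x=np.load(f'pics/{n}.npy',allow_pickle=True).item();d=x['d'];W=cloud(x['o'],d)
    hsv=cv2.cvtColor(d['img'],cv2.COLOR_RGB2HSV);H,S,V=hsv[...,0].astype(int),hsv[...,1],hsv[...,2]
    for nm,m in [('red',((H<8)|(H>172))&(S>120)&(V>60)),('yel',(H>20)&(H<34)&(S>120)&(V>80)),('blue',(H>95)&(H<130)&(S>100)&(V>50))]:
        k,lab,st,c=cv2.connectedComponentsWithStats(m.astype(np.uint8))
        for i in range(1,k):
            if st[i,4]<25: continue
            p=W[lab==i];p=p[~np.isnan(p[:,0])]
            if len(p)==0: continue
            print(n,nm,c[i].round(),st[i].tolist(),'med',np.median(p,0).round(),'lo',np.percentile(p,3,axis=0).round(),'hi',np.percentile(p,97,axis=0).round())
E
```

```text
[[0.269, -0.0, -0.963], [0.963, -0.001, 0.269], [-0.001, -1.0, -0.0]]
top0 red [126.  83.] [123, 80, 7, 9, 36] med [871. 341.  18.] lo [861. 335.  -0.] hi [882. 351.  22.]
top0 red [150. 107.] [137, 95, 25, 21, 230] med [797. 271.  18.] lo [784. 244.  11.] hi [830. 301.  22.]
top0 red [116.  99.] [113, 96, 8, 7, 36] med [827. 367.  17.] lo [818. 357.  13.] hi [834. 375.  21.]
top0 red [226. 134.] [222, 130, 9, 9, 57] med [721.  59.  46.] lo [711.  50.  41.] hi [730.  69.  48.]
top0 red [346. 177.] [338, 153, 18, 42, 300] med [ 590. -239.  128.] lo [ 558. -259.  123.] hi [ 653. -224.  132.]
top0 red [246. 183.] [234, 178, 26, 9, 81] med [583.  -0. 119.] lo [575. -28.  80.] hi [591.  28. 126.]
top0 red [342. 192.] [337, 182, 16, 17, 68] med [ 561. -230.  104.] lo [ 549. -255.   99.] hi [ 585. -225.  107.]
top0 red [494. 216.] [478, 187, 34, 56, 1432] med [ 511. -634.   19.] lo [ 447. -721.    1.] hi [ 580. -627.   71.]
top0 yel [412.  94.] [367, 57, 97, 60, 2516] med [ 841. -441.   15.] lo [ 796. -584.   11.] hi [ 940. -342.   19.]
top0 yel [137.  90.] [129, 84, 18, 13, 89] med [851. 3
[... 2386 characters left out ...]
 2.] hi [ 430. -627.   69.]
scene0 blue [190. 113.] [185, 102, 13, 30, 68] med [ 473. -263.  130.] lo [ 335. -389.   -2.] hi [ 496. -258.  135.]
scene0 blue [263. 225.] [230, 180, 68, 79, 2032] med [590.  11.  43.] lo [469. -57.   8.] hi [625.  48.  47.]
scene0 blue [  9. 216.] [0, 201, 23, 31, 484] med [ 884. -410.   58.] lo [ 863. -427.   29.] hi [ 907. -405.   76.]
scene0 blue [257. 211.] [254, 209, 8, 5, 27] med [552. -21.  45.] lo [548. -28.  42.] hi [555. -13.  47.]
scene0 blue [401. 226.] [392, 214, 25, 27, 68] med [477. 240. 131.] lo [437. 237.  91.] hi [483. 254. 134.]
scene0 blue [ 30. 308.] [20, 297, 19, 20, 50] med [ 936. -715. -691.] lo [ 930. -719. -740.] hi [ 976. -294.  -25.]
```

The scene view shows the main box at about (170,165), the rack at (265,220) with the red tag at (257,212), and the aux box at (358,270). The top view shows the main box at (345,190), its hook at (358,230), and the red and yellow tags at (246,183) and (256,219). Next I'll fit the frames.

```bash
cat > fit.py <<'E'
from h import *
def rect(p):
    (c,s,a)=cv2.minAreaRect(p.astype(np.float32)); return np.round(c,1),np.round(s,1),round(a,2)
for n in ['top0','scene0']:
    x=np.load(f'pics/{n}.npy',allow_pickle=True).item();d=x['d'];W=cloud(x['o'],d)
    hsv=cv2.cvtColor(d['img'],cv2.COLOR_RGB2HSV);H,S,V=hsv[...,0].astype(int),hsv[...,1],hsv[...,2]
    red=((H<8)|(H>172))&(S>120)&(V>60);yel=(H>20)&(H<34)&(S>120)&(V>80);blue=(H>95)&(H<130)&(S>100)&(V>50)
    def near(c,r): return np.hypot(W[...,0]-c[0],W[...,1]-c[1])<r
    z=W[...,2]
    b=near((568,-240),115)&(z>83)&(z<98)
    b=cv2.morphologyEx(b.astype(np.uint8),cv2.MORPH_OPEN,np.ones((3,3)))>0
    print(n,'box',rect(W[b][:,:2]),np.median(W[near((568,-240),115)&(z>83)&(z<92)][:,2]))
    p=W[near((564,-240),65)&yel&(z>85)&(z<100)];print('plate',rect(p[:,:2]))
    p=W[near((590,-239),80)&red&(z>118)&(z<135)]
    print('handle',rect(p[:,:2]),p.min(0),p.max(0))
    p=W[near((540,-13),100)&blue&(z>38)&(z<52)];print('rack',rect(p[:,:2]))
    for nm,m,c in [('red',red,(583,0)),('yel',yel,(497,-24))]:
        for lo,hi in [(50,80),(80,110),(108,135)]:
            p=W[near(c,60)&m&(z>lo)&(z<hi)];
            if len(p)<5: continue
            v=cv2.fitLine(p[:,:2].astype(np.float32),cv2.DIST_HUBER,0,.01,.01).ravel();pc=p.mean(0)
            print(nm,lo,len(p),'mean',pc.round(1),'ang',np.degrees(np.arctan2(v[1],v[0])).round(1),'zmax',np.percentile(p[:,2],98).round(1))
    p=W[near((470,-267),70)&blue&(z>120)&(z<142)]
    v=cv2.fitLine(p[:,:2].astype(np.float32),cv2.DIST_HUBER,0,.01,.01).ravel()
    print('hook',p[np.argsort(p[:,0])][::6].round(1).tolist(),np.degrees(np.arctan2(v[1],v[0])).round(1))
E
python3 fit.py
```

```text
top0 box (array([ 571.1, -246.5]), array([149.8, 152.8]), 11.61) 90.14132294366732
plate (array([ 571. , -245.6]), array([83.6, 83.8]), 11.51)
handle (array([ 606.6, -237.6]), array([103.5,  29.3]), 12.91) [ 555.98984409 -261.41331391  118.77210894] [ 656.71646284 -221.55436307  133.36808052]
rack (array([541.6, -11.5]), array([159.3,  90. ]), 15.1)
red 80 22 mean [582.5   1.7  97. ] ang -75.1 zmax 110.0
red 108 59 mean [ 5.836e+02 -1.000e-01  1.200e+02] ang -74.9 zmax 126.7
yel 50 11 mean [495.  -20.7  66.4] ang -74.9 zmax 79.3
yel 80 14 mean [496.7 -26.9  94.1] ang -74.8 zmax 108.6
yel 108 31 mean [496.8 -24.  121.6] ang -74.9 zmax 128.7
hook [[444.1, -271.4, 137.6], [453.4, -268.0, 132.4], [460.5, -267.9, 133.5], [467.6, -266.6, 129.4], [474.6, -265.5, 134.4], [481.7, -263.3, 134.2], [488.9, -261.9, 130.4]] 11.4
scene0 box (array([ 569.1, -246.2]), array([158.4, 152.2]), 12.4) 89.45702179607565
plate (array([ 570.6, -245.8]), array([86. , 85.5]), 11.19)
handle (array([ 607.9, -233.6]), array([106.1,  28. ]), 12.07) [ 556.57863425 -256.73294499  118.08591248] [ 660.28605197 -219.29725227  131.04339234]
rack (array([539.6, -12.1]), array([164. ,  91.1]), 15.36)
red 50 181 mean [585.3   1.1  69.5] ang -74.7 zmax 79.4
red 80 232 mean [584.9   1.7  94.4] ang -74.7 zmax 109.5
red 108 204 mean [584.4   1.6 117.5] ang -75.0 zmax 123.8
yel 50 191 mean [498.5 -22.3  69.2] ang -74.3 zmax 79.4
yel 80 258 mean [498.  -21.9  95. ] ang -75.1 zmax 109.2
yel 108 210 mean [497.6 -22.8 117.1] ang -74.5 zmax 124.1
hook [[446.6, -269.9, 135.0], [451.8, -268.4, 133.3], [458.6, -268.4, 132.0], [468.4, -265.6, 131.2], [477.8, -262.9, 133.1], [484.8, -262.9, 129.2], [492.6, -261.7, 129.4], [495.9, -259.5, 121.3]] 11.7
```

Emit:
jog_arm --steps '[{"dp": [0.27, -0.5, 0], "turn": [0, 0, -0.033], "claw": 0}, {"dp": [0.545, -1, 0], "turn": [0, 0, -0.066], "claw": 0}, {"dp": [0.545, -1, 0], "turn": [0, 0, -0.066], "claw": 0}]'

```text
t: 0.35
ee_pos: [212.8, 516.6, 220.9]
orientation: [-1.405, -0.841, 0.848]
ft_force: [-0.0, -0.1, 0.5]
width: 71.3
```

Emit:
jog_arm --steps '[{"dp": [0.27, -0.5, 0], "turn": [0, 0, -0.033], "claw": 0}, {"dp": [0.545, -1, 0], "turn": [0, 0, -0.066], "claw": 0}, {"dp": [0.545, -1, 0], "turn": [0, 0, -0.066], "claw": 0}]'

```text
t: 0.6
ee_pos: [257.1, 432.5, 220.3]
orientation: [-1.468, -0.676, 0.687]
ft_force: [-0.7, 0.1, -0.5]
width: 51.3
```

Emit:
jog_arm --steps '[{"dp": [0.27, -0.5, 0], "turn": [0, 0, -0.033], "claw": 0}, {"dp": [0.545, -1, 0], "turn": [0, 0, -0.066], "claw": 0}, {"dp": [0.545, -1, 0], "turn": [0, 0, -0.066], "claw": 0}]'

```text
t: 0.85
ee_pos: [301.6, 349.2, 220.1]
orientation: [-1.515, -0.51, 0.523]
ft_force: [-0.5, 0.1, -0.2]
width: 31.2
```

Emit:
jog_arm --steps '[{"dp": [0.27, -0.5, 0], "turn": [0, 0, -0.033], "claw": 0}, {"dp": [0.545, -1, 0], "turn": [0, 0, -0.066], "claw": 0}, {"dp": [0.545, -1, 0], "turn": [0, 0, -0.066], "claw": 0}]'

```text
t: 1.1
ee_pos: [346.6, 266.4, 220.0]
orientation: [-1.549, -0.344, 0.358]
ft_force: [-1.2, 0.6, 0.1]
width: 11.1
```

```bash
cat > st.py <<'E'
from h import *
o=ctrl.get_obs();M=R.from_rotvec(o['orientation']).as_matrix()
print(o['t'],o['ee_pos'].round(1),'jaw yaw',np.degrees(np.arctan2(M[1,0],M[0,0])).round(2),'y',M[:,1].round(3),o['ft_force'].round(1),o['width'],o['qpos'].round(2))
B=np.array([[.9796,.2011],[-.2011,.9796]]);print('box',(B@(o['ee_pos'][:2]-[570.5,-246])).round(1))
E
python3 st.py
```

```text
1.1 [346.6 266.4 220. ] jaw yaw 25.64 y [-0.007 -0.008 -1.   ] [-1.2  0.6  0.1] 11.077456243555648 [ 0.63  0.15  2.02 -0.    0.98  0.18]
box [-116.3  546.9]
```

Emit:
jog_arm --steps '[{"dp": [0.27, -0.5, 0], "turn": [0, 0, -0.03], "claw": 0}, {"dp": [0.545, -1, 0], "turn": [0, 0, -0.058], "claw": 0}, {"dp": [0.545, -1, 0], "turn": [0, 0, -0.058], "claw": 0}]'

```text
t: 1.35
ee_pos: [392.2, 183.7, 220.3]
orientation: [-1.567, -0.199, 0.212]
ft_force: [0.2, 0.5, 0.1]
width: 0.6
```

Emit:
jog_arm --steps '[{"dp": [0.27, -0.5, 0], "turn": [0, 0, 0], "claw": 0}, {"dp": [0.545, -1, 0], "turn": [0, 0, 0], "claw": 0}, {"dp": [0.545, -1, 0], "turn": [0, 0, 0], "claw": 0}]'

```text
t: 1.6
ee_pos: [438.2, 101.1, 220.6]
orientation: [-1.568, -0.201, 0.211]
ft_force: [-0.3, -0.2, -1.2]
width: 0.1
```

Emit:
jog_arm --steps '[{"dp": [0.27, -0.5, 0], "turn": [0, 0, 0], "claw": 0}, {"dp": [0.545, -1, 0], "turn": [0, 0, 0], "claw": 0}, {"dp": [0.545, -1, 0], "turn": [0, 0, 0], "claw": 0}]'

```text
t: 1.85
ee_pos: [484.6, 18.5, 220.9]
orientation: [-1.569, -0.203, 0.21]
ft_force: [-0.3, 0.9, 0.2]
width: 0.7
```

Emit:
jog_arm --steps '[{"dp": [0.27, -0.5, 0], "turn": [0, 0, 0], "claw": 0}, {"dp": [0.545, -1, 0], "turn": [0, 0, 0], "claw": 0}, {"dp": [0.545, -1, 0], "turn": [0, 0, 0], "claw": 0}]'

```text
t: 2.1
ee_pos: [531.1, -64.1, 221.2]
orientation: [-1.57, -0.205, 0.208]
ft_force: [-0.4, 0.2, -0.4]
width: 0.3
```

Emit:
jog_arm --steps '[{"dp": [0.27, -0.5, 0], "turn": [0, 0, 0], "claw": 0}, {"dp": [0.545, -1, 0], "turn": [0, 0, 0], "claw": 0}, {"dp": [0.545, -1, 0], "turn": [0, 0, 0], "claw": 0}]'

```text
t: 2.35
ee_pos: [577.4, -146.6, 221.3]
orientation: [-1.571, -0.206, 0.207]
ft_force: [-0.1, 0.5, 0.6]
width: 0.3
```

Emit:
jog_arm --steps '[{"dp": [0.4, -0.5, 0], "turn": [0, 0, 0], "claw": 0}, {"dp": [0.8, -1, 0], "turn": [0, 0, 0], "claw": 0}, {"dp": [0.8, -1, 0], "turn": [0, 0, 0], "claw": 0}]'

```text
t: 2.6
ee_pos: [643.6, -227.6, 221.1]
orientation: [-1.571, -0.208, 0.206]
ft_force: [-0.7, 0.1, 0.2]
width: 0.4
```

```bash
python3 st.py
```

```text
2.6 [ 643.6 -227.6  221.1] jaw yaw 15.09 y [ 0.002 -0.01  -1.   ] [-0.7  0.1  0.2] 0.3664377538470335 [-0.35  0.51  1.5  -0.01  1.13 -0.61]
box [75.3  3.4]
```

Emit:
jog_arm --steps '[{"dp": [0, -0.28, 0], "turn": [0.003, 0, 0], "claw": 0}, {"dp": [0, -0.57, 0], "turn": [0.003, 0, 0], "claw": 0}, {"dp": [0.01, -0.57, -0.4], "turn": [0.003, 0, 0], "claw": 0}, {"dp": [0.01, -0.57, -0.8], "turn": [0.003, 0, 0], "claw": 0}, {"dp": [0.01, -0.57, -0.8], "turn": [0.003, 0, 0], "claw": 0}]'

```text
t: 3.02
ee_pos: [640.7, -270.0, 150.3]
orientation: [-1.555, -0.202, 0.213]
ft_force: [-1.5, 0.1, -0.8]
width: 0.5
```

Emit:
jog_arm --steps '[{"dp": [0, 0, -0.3], "claw": 0, "turn": [0, 0, 0]}, {"dp": [0, 0, -0.6], "claw": 0, "turn": [0, 0, 0]}, {"dp": [0, 0, -0.6], "claw": 0, "turn": [0, 0, 0]}, {"dp": [0, 0, -0.6], "claw": 0, "turn": [0, 0, 0]}]'

```text
t: 3.35
ee_pos: [640.6, -268.5, 102.3]
orientation: [-1.554, -0.201, 0.216]
ft_force: [0.6, -0.1, -0.5]
width: 0.4
```

```bash
python3 st.py; python3 - <<'E'
import numpy as np
B=np.array([[.9796,.2011],[-.2011,.9796]])
for f in [0,.2,.4,.6,.8,1.0,1.1]:
    b=68*np.array([np.cos(f),np.sin(f)])+20*np.array([np.sin(f),-np.cos(f)])
    print(f,(B.T@b+[570.5,-246]).round(1))
E
```

```text
3.35 [ 640.6 -268.5  102.3] jaw yaw 15.23 y [-0.01   0.006 -1.   ] [ 0.6 -0.1 -0.5] 0.4446027576001807 [-0.41  0.66  1.52  0.    0.97 -0.68]
box [ 64.1 -36.1]
0 [ 641.1 -251.9]
0.2 [ 640.9 -237.8]
0.4 [ 637.9 -223.9]
0.6 [ 632.1 -211. ]
0.8 [ 624.  -199.5]
1.0 [ 613.6 -189.8]
1.1 [ 607.8 -185.7]
```

Emit:
jog_arm --steps '[{"dp": [0, 0.08, 0.05], "claw": 0, "turn": [0, 0, 0]}, {"dp": [0, 0.16, 0.07], "claw": 0, "turn": [0, 0, 0]}, {"dp": [0, 0.26, 0.07], "claw": 0, "turn": [0, 0, 0]}, {"dp": [0, 0.36, 0.07], "claw": 0, "turn": [0, 0, 0]}, {"dp": [-0.02, 0.46, 0.07], "claw": 0, "turn": [0, 0, 0]}, {"dp": [-0.04, 0.56, 0.07], "claw": 0, "turn": [0, 0, 0]}, {"dp": [-0.08, 0.66, 0.07], "claw": 0, "turn": [0, 0, 0]}, {"dp": [-0.14, 0.76, 0.07], "claw": 0, "turn": [0, 0, 0]}, {"dp": [-0.21, 0.86, 0.07], "claw": 0, "turn": [0, 0, 0]}, {"dp": [-0.28, 0.92, 0.07], "claw": 0, "turn": [0, 0, 0]}, {"dp": [-0.34, 0.98, 0.07], "claw": 0, "turn": [0, 0, 0]}, {"dp": [-0.34, 0.98, 0.07], "claw": 0, "turn": [0, 0, 0]}]'

```text
t: 4.35
ee_pos: [612.3, -188.6, 108.3]
orientation: [-1.553, -0.201, 0.217]
ft_force: [0.2, -0.3, -0.7]
width: 0.6
```

```bash
python3 st.py; python3 -c "
from h import *
cap('top','top1');cap('scene','scene1')"
```

```text
4.35 [ 612.3 -188.6  108.3] jaw yaw 15.27 y [-0.011  0.007 -1.   ] [ 0.2 -0.3 -0.7] 0.5507182556718556 [-0.32  0.59  1.65  0.    0.91 -0.59]
box [52.5 47.8]
```

View pics/scene1.png

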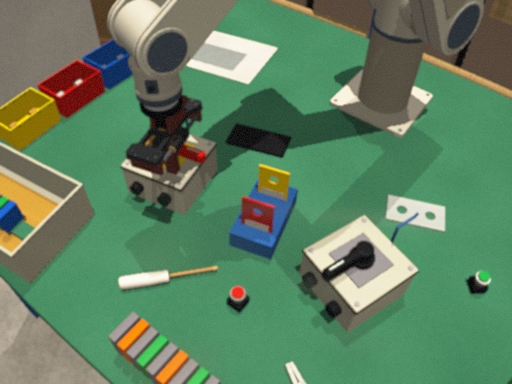

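Emit:
jog_arm --steps '[{"dp": [0.05, 0, 0.4], "claw": 0, "turn": [0, 0, 0]}, {"dp": [0.05, 0, 0.8], "claw": 0, "turn": [0, 0, 0]}, {"dp": [0.05, 0.2, 1], "claw": 0, "turn": [0, 0, 0]}, {"dp": [0, 0.6, 1], "claw": 0.2, "turn": [0, 0, 0]}, {"dp": [0, 1, 1], "claw": 0.5, "turn": [0, 0, 0]}, {"dp": [0, 1, 1], "claw": 0.5, "turn": [0, 0, 0]}]'

```text
t: 4.95
ee_pos: [613.0, -104.7, 188.5]
orientation: [-1.552, -0.204, 0.218]
ft_force: [-0.2, -0.4, 0.1]
width: 17.2
```

Emit:
jog_arm --steps '[{"dp": [-0.15, 0.5, 0], "claw": 0.5, "turn": [0, 0, 0]}, {"dp": [-0.3, 1, 0], "claw": 0.5, "turn": [0, 0, 0]}, {"dp": [-0.3, 1, 0], "claw": 0.5, "turn": [0, 0, 0]}]'

```text
t: 5.2
ee_pos: [586.6, -19.9, 187.8]
orientation: [-1.549, -0.204, 0.221]
ft_force: [0.6, 0.4, -0.4]
width: 36.9
```

```bash
python3 st.py; python3 -c "
from h import *
cap('top','top2');cap('scene','scene2');cap('wrist','wrist2')"
```

```text
5.2 [586.6 -19.9 187.8] jaw yaw 15.54 y [-0.013  0.009 -1.   ] [ 0.6  0.4 -0.4] 36.92931042764836 [-0.06  0.42  1.73  0.01  1.01 -0.34]
box [ 61.2 218.3]
```

View pics/scene2.png

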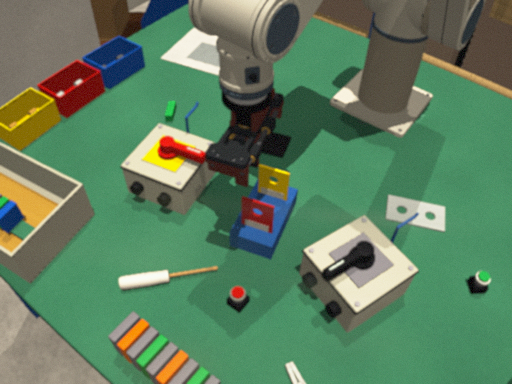

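View pics/wrist2.png

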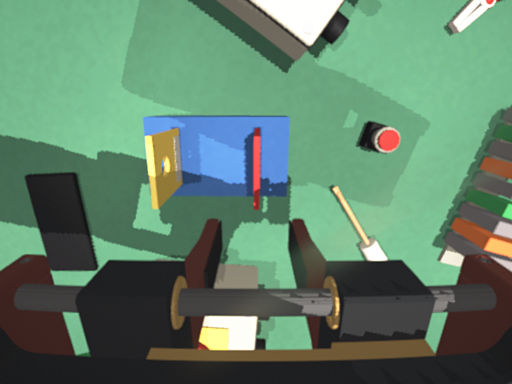

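The handle now points along box +y, at (165..205,150) in the scene view, so it is OFF. In the wrist view the red tag is edge-on at (257,168), aligned with the jaws. I'll refine the tag position from that wrist picture.

```bash
python3 - <<'E'
from h import *
for n in ['wrist2','scene2','top2']:
    x=np.load(f'pics/{n}.npy',allow_pickle=True).item();d=x['d'];W=cloud(x['o'],d)
    hsv=cv2.cvtColor(d['img'],cv2.COLOR_RGB2HSV);H,S,V=hsv[...,0].astype(int),hsv[...,1],hsv[...,2]
    red=((H<8)|(H>172))&(S>120)&(V>60)&(np.hypot(W[...,0]-584,W[...,1])<50)&(W[...,2]>50)&(W[...,2]<135)
    p=W[red]; t=p[p[:,2]>116]
    for q in (p,t):
        if len(q)>5:
            v=cv2.fitLine(q[:,:2].astype(np.float32),cv2.DIST_HUBER,0,.01,.01).ravel()
            print(n,len(q),q.mean(0).round(1),np.percentile(q,2,axis=0).round(1),np.percentile(q,98,axis=0).round(1),np.degrees(np.arctan2(v[1],v[0])).round(1))
    y=(H>20)&(H<34)&(S>120)&(V>80)&(np.hypot(W[...,0]-498,W[...,1]+23)<50)&(W[...,2]>116)
    q=W[y]; print('yel',len(q),q.mean(0).round(1) if len(q) else '')
E
```

```text
wrist2 438 [580.6   3.2 121.5] [571.9 -29.4  85.3] [590.3  30.5 124.8] -74.6
wrist2 411 [581.    1.4 123.5] [572.5 -29.7 121.9] [590.3  29.7 124.8] -74.3
yel 403 [497.8 -29.7 121.3]
scene2 619 [585.    1.2  93.9] [576.8 -28.2  56.1] [593.4  30.2 123.2] -74.9
scene2 123 [5.846e+02 1.000e-01 1.208e+02] [575.9 -28.  116.1] [593.2  28.8 124.6] -75.0
yel 127 [497.4 -23.3 120.9]
top2 15 [577.4  21.2 117.6] [575.   13.1 106.1] [580.2  29.4 124. ] -74.9
top2 10 [577.7  20.8 122. ] [575.7  13.1 118.3] [580.4  29.5 124. ] -76.1
yel 0
```

Emit:
jog_arm --steps '[{"dp": [-0.05, 0.24, 0], "claw": 0.5, "turn": [-0.003, -0.004, -0.0024]}, {"dp": [-0.05, 0.25, -0.2], "claw": 0.5, "turn": [-0.003, -0.004, -0.0024]}, {"dp": [-0.05, 0.25, -0.6], "claw": 0.5, "turn": [-0.003, -0.004, -0.0024]}, {"dp": [-0.05, 0.25, -0.6], "claw": 0.5, "turn": [-0.003, -0.004, -0.0024]}]'

```text
t: 5.68
ee_pos: [582.6, -5.4, 136.2]
orientation: [-1.563, -0.202, 0.209]
ft_force: [-2.1, -0.5, -0.5]
width: 44.1
```

```bash
python3 st.py
```

```text
5.6833 [582.6  -5.4 136.2] jaw yaw 15.0 y [-0.004 -0.002 -1.   ] [-2.1 -0.5 -0.5] 44.08452567320799 [-0.03  0.48  1.78 -0.    0.89 -0.29]
box [ 60.3 233.3]
```

Emit:
jog_arm --steps '[{"dp": [0.005, 0.075, 0], "claw": 0.5, "turn": [0, 0, 0]}, {"dp": [0.005, 0.075, -0.17], "claw": 0.5, "turn": [0, 0, 0]}, {"dp": [0.005, 0.075, -0.33], "claw": 0.5, "turn": [0, 0, 0]}, {"dp": [0.005, 0.075, -0.33], "claw": 0.5, "turn": [0, 0, 0]}, {"dp": [0.005, 0.075, -0.33], "claw": 0.5, "turn": [0, 0, 0]}]'

```text
t: 6.1
ee_pos: [582.9, 0.3, 109.7]
orientation: [-1.563, -0.201, 0.209]
ft_force: [-0.6, -0.1, 0.5]
width: 43.9
```

```bash
python3 st.py;  python3 -c "
from h import *
cap('wrist','wrist3')"
```

```text
6.1 [5.829e+02 3.000e-01 1.097e+02] jaw yaw 14.97 y [-0.005 -0.002 -1.   ] [-0.6 -0.1  0.5] 43.85447497597199 [-0.02  0.51  1.79 -0.    0.84 -0.28]
box [ 61.7 238.8]
```

View pics/wrist3.png

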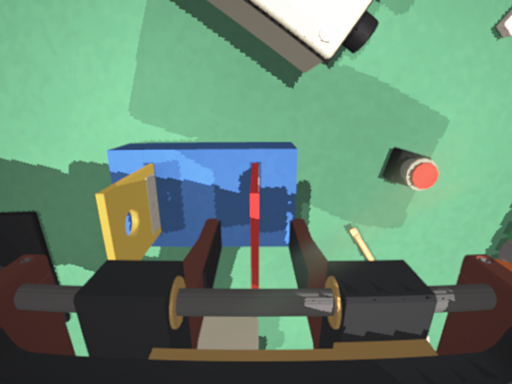

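The red tag is centred between the fingers, at column 255. I'll close the gripper and lift.

Emit:
jog_arm --steps '[{"dp": [0, 0, 0], "claw": 0, "turn": [0, 0, 0]}, {"dp": [0, 0, 0], "claw": 0, "turn": [0, 0, 0]}, {"dp": [0, 0, 0], "claw": 0, "turn": [0, 0, 0]}, {"dp": [0, 0, 0], "claw": 0, "turn": [0, 0, 0]}, {"dp": [0, 0, 0], "claw": 0, "turn": [0, 0, 0]}, {"dp": [0, 0, 0], "claw": 0, "turn": [0, 0, 0]}, {"dp": [0, 0, 0], "claw": 0, "turn": [0, 0, 0]}, {"dp": [0, 0, 0], "claw": 0, "turn": [0, 0, 0]}, {"dp": [0, 0, 0], "claw": 0, "turn": [0, 0, 0]}]'

```text
t: 6.9
ee_pos: [583.4, 0.4, 110.3]
orientation: [-1.563, -0.202, 0.208]
ft_force: [-0.5, -0.4, 1.3]
width: 5.0
```

Emit:
jog_arm --steps '[{"dp": [0, 0, 0.15], "claw": 0, "turn": [0, 0, 0]}, {"dp": [0, 0, 0.3], "claw": 0, "turn": [0, 0, 0]}, {"dp": [0, 0, 0.6], "claw": 0, "turn": [0, 0, 0]}, {"dp": [0, 0, 1], "claw": 0, "turn": [0, 0, 0]}, {"dp": [0, 0, 1], "claw": 0, "turn": [0, 0, 0]}]'

```text
t: 7.32
ee_pos: [587.0, 0.3, 197.1]
orientation: [-1.564, -0.21, 0.201]
ft_force: [1.3, 0.5, -0.1]
width: 4.7
```

```bash
python3 st.py;  python3 -c "
from h import *
cap('wrist','wrist4');cap('scene','scene4')"
```

```text
7.3167 [5.870e+02 3.000e-01 1.971e+02] jaw yaw 14.98 y [ 0.006 -0.002 -1.   ] [ 1.3  0.5 -0.1] 4.730738189871332 [-0.02  0.4   1.74 -0.    1.   -0.28]
box [ 65.7 238. ]
```

View pics/scene4.png

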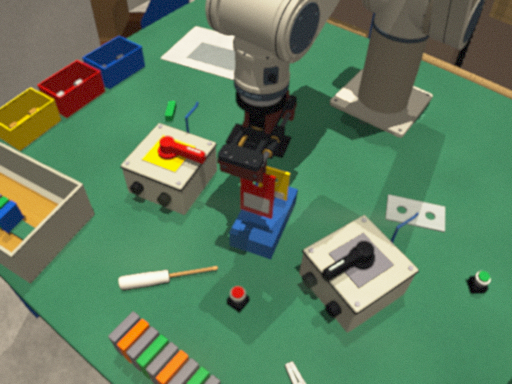

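Emit:
jog_arm --steps '[{"dp": [0, 0, 0.35], "claw": 0, "turn": [0, 0, -0.01]}, {"dp": [0, 0, 0.65], "claw": 0, "turn": [0, 0, -0.019]}, {"dp": [-0.2, -0.3, 0.7], "claw": 0, "turn": [0, 0, -0.019]}, {"dp": [-0.4, -0.6, 0.7], "claw": 0, "turn": [0, 0, -0.019]}, {"dp": [-0.52, -0.87, 0.7], "claw": 0, "turn": [0, 0, -0.019]}]'

```text
t: 7.83
ee_pos: [541.1, -69.7, 248.4]
orientation: [-1.567, -0.158, 0.16]
ft_force: [-0.2, -0.2, -0.3]
width: 4.9
```

Emit:
jog_arm --steps '[{"dp": [-0.2, -0.35, 0], "claw": 0, "turn": [0, 0, 0]}, {"dp": [-0.4, -0.65, 0], "claw": 0, "turn": [0, 0, 0]}, {"dp": [-0.52, -0.87, 0], "claw": 0, "turn": [0, 0, 0]}]'

```text
t: 8.08
ee_pos: [497.1, -140.5, 247.3]
orientation: [-1.566, -0.156, 0.162]
ft_force: [0.0, -0.6, -0.5]
width: 4.5
```

Emit:
jog_arm --steps '[{"dp": [-0.2, -0.35, 0], "claw": 0, "turn": [0, 0, 0]}, {"dp": [-0.4, -0.65, 0], "claw": 0, "turn": [0, 0, 0]}, {"dp": [-0.52, -0.87, 0], "claw": 0, "turn": [0, 0, 0]}, {"dp": [-0.52, -0.87, 0], "claw": 0, "turn": [0, 0, 0]}]'

```text
t: 8.42
ee_pos: [453.1, -212.2, 246.5]
orientation: [-1.566, -0.151, 0.162]
ft_force: [0.4, -0.3, -0.5]
width: 4.7
```

```bash
python3 st.py
```

```text
8.4167 [ 453.1 -212.2  246.5] jaw yaw 11.43 y [-0.006 -0.002 -1.   ] [ 0.4 -0.3 -0.5] 4.654473654534646 [-0.46  0.21  1.88 -0.    1.06 -0.66]
box [-108.2   56.7]
```

Emit:
jog_arm --steps '[{"dp": [-0.2, -0.4, 0], "claw": 0, "turn": [0, 0, 0.001]}, {"dp": [-0.37, -0.8, 0], "claw": 0, "turn": [0, -0.002, 0.001]}, {"dp": [-0.37, -0.8, -0.3], "claw": 0, "turn": [0, -0.002, 0.001]}, {"dp": [-0.37, -0.8, -0.6], "claw": 0, "turn": [0, -0.002, 0.001]}, {"dp": [-0.37, -0.8, -0.9], "claw": 0, "turn": [0, -0.002, 0.001]}, {"dp": [-0.37, -0.8, -0.9], "claw": 0, "turn": [0, -0.002, 0.001]}, {"dp": [-0.37, -0.8, -0.9], "claw": 0, "turn": [0, -0.002, 0.001]}]'

```text
t: 9.0
ee_pos: [422.8, -275.1, 173.4]
orientation: [-1.564, -0.157, 0.162]
ft_force: [0.3, 0.3, -0.5]
width: 4.8
```

```bash
python3 st.py; python3 -c "
from h import *
for n in ['wrist','scene','top']: 
    o,d=cap(n,n+'5')
x=cv2.imread('pics/scene5.png')[70:200,110:260];cv2.imwrite('pics/s5c.png',cv2.resize(x,None,fx=4,fy=4,interpolation=cv2.INTER_CUBIC))"
```

```text
9.0 [ 422.8 -275.1  173.4] jaw yaw 11.62 y [-0.003  0.001 -1.   ] [ 0.3  0.3 -0.5] 4.837937519034662 [-0.6   0.32  1.93 -0.    0.9  -0.8 ]
box [-150.5    1.2]
```

View pics/s5c.png

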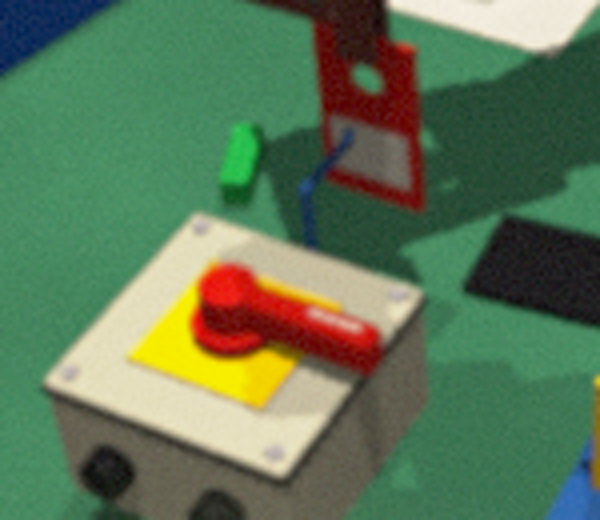

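View pics/wrist5.png

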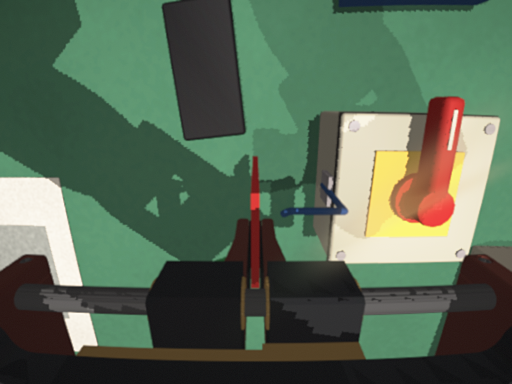

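The scene crop shows the red tag held upright in front of the hook, with its eye at crop (367,77). The hook rod runs at crop (305,185)–(350,132). Now I'll measure the eye and the rod with the same camera.

```bash
cat > eye.py <<'E'
from h import *
import sys
B=np.array([[.9796,.2011,0],[-.2011,.9796,0],[0,0,1]]);O=np.array([570.5,-246,0])
fn=sys.argv[1]
x=np.load(f'pics/{fn}.npy',allow_pickle=True).item();d=x['d'];W=cloud(x['o'],d);e=x['o']['ee_pos']
hsv=cv2.cvtColor(d['img'],cv2.COLOR_RGB2HSV);H,S,V=hsv[...,0].astype(int),hsv[...,1],hsv[...,2]
red=((H<8)|(H>172))&(S>120)&(V>60)&(np.hypot(W[...,0]-e[0],W[...,1]-e[1])<60)
p=W[red];b=(p-O)@B.T
b=b[np.abs(b[:,0]-np.median(b[:,0]))<8]
A=np.c_[b[:,1:],np.ones(len(b))];c=np.linalg.lstsq(A,b[:,0],rcond=None)[0]
print('face x=ay+bz+c',c.round(3),'ext',np.percentile(b,1,axis=0).round(1),np.percentile(b,99,axis=0).round(1))
# eye: hole contour in red mask of tag
ys,xs=np.where(red);m=red.astype(np.uint8)
cs,hi=cv2.findContours(m,cv2.RETR_CCOMP,cv2.CHAIN_APPROX_NONE)
f=384/2/np.tan(np.radians(d['fovy'])/2);K=np.array([[f,0,d['cx']],[0,f,d['cy']],[0,0,1]])
T=np.linalg.inv(np.array(d['camera_from_world']))
def ray(u,v):
    q=cv2.undistortPoints(np.array([[[u,v]]],float),K,np.array(d['dist_coeffs'],float)).ravel()
    w=T[:3,:3]@np.array([q[0],q[1],1]);o=B@(T[:3,3]-O);w=B@w
    n=np.array([1,-c[0],-c[1]]);t=(c[2]-n@o)/(n@w);return o+t*w
for i,k in enumerate(cs):
    if hi[0][i][3]>=0 and len(k)>5:
        r=np.array([ray(*q[0]) for q in k]);print('hole px',k.mean(0).ravel().round(1),len(k),'lo',r.min(0).round(1),'hi',r.max(0).round(1),'mid',((r.min(0)+r.max(0))/2).round(1))
y=x['o'];print('tcp box',(B@(e-O)).round(1))
E
python3 eye.py scene5
python3 - <<'E'
from h import *
B=np.array([[.9796,.2011,0],[-.2011,.9796,0],[0,0,1]]);O=np.array([570.5,-246,0])
for n in ['scene0','scene5','top0','wrist5']:
    x=np.load(f'pics/{n}.npy',allow_pickle=True).item();d=x['d'];W=cloud(x['o'],d)
    hsv=cv2.cvtColor(d['img'],cv2.COLOR_RGB2HSV);H,S,V=hsv[...,0].astype(int),hsv[...,1],hsv[...,2]
    P=(W-O)@B.T
    m=(H>95)&(H<130)&(S>70)&(V>30)&(P[...,0]>-140)&(P[...,0]<-76)&(abs(P[...,1])<20)&(P[...,2]>110)&(P[...,2]<145)
    q=P[m];q=q[np.argsort(q[:,0])];print(n,len(q))
    for a,bb in [(-140,-126),(-126,-115),(-115,-100),(-100,-84),(-84,-76)]:
        s=q[(q[:,0]>=a)&(q[:,0]<bb)]
        if len(s):print(a,len(s),np.median(s,0).round(1),s[:,2].max().round(1))
E
```

```text
face x=ay+bz+c [-0.00000e+00  1.00000e-03 -1.47508e+02] ext [-151.7  -29.1   74.4] [-143.4   32.7  186.9]
tcp box [-149.7    0.4  174.6]
scene0 46
-140 1 [-126.1    1.5  135. ] 135.0
-126 10 [-121.4    2.   133.3] 138.4
-115 11 [-107.4    1.9  131.3] 133.6
-100 10 [-92.    2.6 131.3] 134.6
-84 14 [-78.8   1.9 129.4] 133.5
scene5 45
-140 2 [-126.2    1.4  133.4] 135.1
-126 6 [-122.9    0.7  131.1] 134.4
-115 10 [-108.2    2.   131.5] 133.5
-100 11 [-89.6   2.2 131.4] 133.5
-84 16 [-78.2   1.6 122.4] 133.7
top0 49
-140 3 [-126.5    0.6  137.6] 139.8
-126 8 [-120.6    0.8  132.4] 135.8
-115 15 [-107.6   -0.4  132.4] 134.4
-100 15 [-92.7   0.4 133.7] 135.9
-84 8 [-80.6   0.4 131. ] 137.4
wrist5 456
-140 50 [-129.     0.5  137.3] 139.0
-126 89 [-120.8    0.7  133.1] 136.1
-115 125 [-107.4    0.4  133. ] 134.5
-100 114 [-92.5   0.8 133. ] 134.7
-84 78 [-81.8   1.2 125.6] 134.5
```

```bash
cat >> eye.py <<'E'
if len(sys.argv)>2:
    u0,v0=int(sys.argv[2]),int(sys.argv[3])
    # non-red pixels flood from seed; weight by greenness
    img=d['img'].astype(float);R_=img[...,0]-img[...,1]
    sub=R_[v0-7:v0+8,u0-7:u0+8];print(sub.astype(int))
    thr=(np.percentile(sub,90)+sub.min())/2
    k,lab=cv2.connectedComponents((R_<thr).astype(np.uint8));mm=lab==lab[v0,u0];print('n',mm.sum())
    yy,xx=np.where(mm)
    if mm.sum()<300: print('eye',ray(xx.mean(),yy.mean()).round(1),ray(xx.min(),yy.mean()).round(1),ray(xx.max(),yy.mean()).round(1))
E
python3 eye.py scene5 202 89
```

```text
face x=ay+bz+c [-0.00000e+00  1.00000e-03 -1.47508e+02] ext [-151.7  -29.1   74.4] [-143.4   32.7  186.9]
tcp box [-149.7    0.4  174.6]
[[ 22  21  22  26  24  27  24  22  29  67  70  80  87  83 105]
 [ 31  20  32  24  24  28  28  28  25  50  79  81  85  79  97]
 [ 50  33  42  27  28  24  22  25  35  49  66  74  78  82  93]
 [ 76  56  54  33  12   2  15  24  29  52  82  72  79  77  83]
 [ 80  69  52  12 -20 -29 -21   0  28  59  78  80  68  74  79]
 [ 87  70  43  -7 -47 -59 -55 -37  -2  32  64  77  80  78  89]
 [ 77  82  32 -18 -56 -70 -69 -60 -34   3  43  76  86  80  84]
 [ 72  64  42  -8 -52 -67 -76 -73 -59 -23  24  70  74  90  83]
 [ 79  73  48  17 -28 -56 -71 -74 -62 -38   4  50  75  87  91]
 [ 74  82  71  48  15 -23 -48 -65 -65 -44  -2  45  87  86  83]
 [ 71  80  84  68  56  26   0 -30 -38 -22  16  54  81  94  89]
 [ 82  84  80  83  73  62  44  27  14  28  43  67  82  94 103]
 [ 75  75  80  74  76  86  79  72  64  68  75  74  85  96  98]
 [ 82  85  79  76  85  81  70  87  83  76  82  89  79  80  88]
 [ 86  87  80  87  85  76  85  81  76  76  76  88  81  82  89]]
n 42
eye [-147.3    2.5  160. ] [-147.3   -6.4  157. ] [-147.3   11.9  163.1]
```

Emit:
jog_arm --steps '[{"dp": [0, 0, -0.15], "claw": 0, "turn": [0, 0, 0]}, {"dp": [0, 0, -0.3], "claw": 0, "turn": [0, 0, 0]}, {"dp": [0, 0, -0.3], "claw": 0, "turn": [0, 0, 0]}, {"dp": [0, 0, -0.3], "claw": 0, "turn": [0, 0, 0]}, {"dp": [0, 0, -0.3], "claw": 0, "turn": [0, 0, 0]}]'

```text
t: 9.57
ee_pos: [425.2, -276.6, 152.9]
orientation: [-1.569, -0.162, 0.158]
ft_force: [0.1, -1.0, -0.5]
width: 4.8
```

```bash
python3 st.py; python3 -c "
from h import *
o,d=cap('scene','scene6')
x=cv2.imread('pics/scene6.png')[70:150,160:240];cv2.imwrite('pics/s6c.png',cv2.resize(x,None,fx=7,fy=7,interpolation=cv2.INTER_CUBIC))"; python3 st.py
```

```text
9.5667 [ 425.2 -276.6  152.9] jaw yaw 11.65 y [ 0.003 -0.004 -1.   ] [ 0.1 -1.  -0.5] 4.779665204011566 [-0.6   0.35  1.94 -0.    0.84 -0.8 ]
box [-148.5   -0.8]
9.6167 [ 425.2 -276.7  152.9] jaw yaw 11.64 y [ 0.003 -0.004 -1.   ] [ 0.1 -0.3  0. ] 4.6894947149041295 [-0.6   0.35  1.94 -0.    0.84 -0.8 ]
box [-148.5   -0.8]
```

View pics/s6c.png

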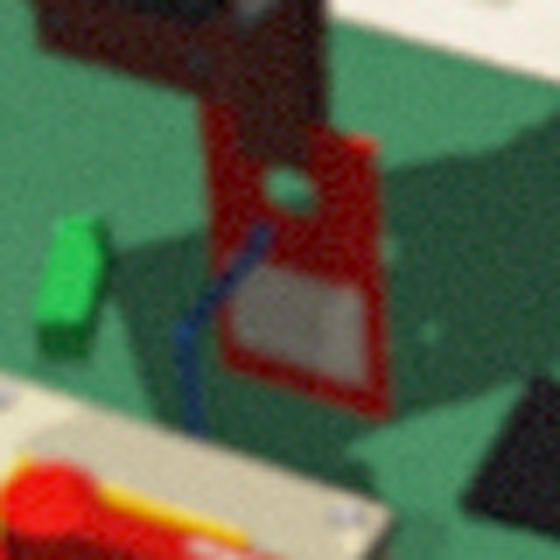

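Emit:
jog_arm --steps '[{"dp": [0, 0, -0.03], "claw": 0, "turn": [0, 0, 0]}, {"dp": [0.06, 0.012, -0.03], "claw": 0, "turn": [0, 0, 0]}, {"dp": [0.12, 0.025, -0.03], "claw": 0, "turn": [0, 0, 0]}, {"dp": [0.18, 0.037, -0.03], "claw": 0, "turn": [0, 0, 0]}, {"dp": [0.24, 0.05, -0.03], "claw": 0, "turn": [0, 0, 0]}, {"dp": [0.3, 0.065, -0.03], "claw": 0, "turn": [0, 0, 0]}, {"dp": [0.36, 0.077, -0.03], "claw": 0, "turn": [0, 0, 0]}, {"dp": [0.36, 0.077, -0.03], "claw": 0, "turn": [0, 0, 0]}]'

```text
t: 10.28
ee_pos: [455.1, -270.4, 150.5]
orientation: [-1.569, -0.163, 0.158]
ft_force: [-0.5, -0.7, -1.1]
width: 4.8
```

```bash
python3 -c "
from h import *
o,d=cap('scene','scene7')
x=cv2.imread('pics/scene7.png')[70:150,160:240];cv2.imwrite('pics/s7c.png',cv2.resize(x,None,fx=7,fy=7,interpolation=cv2.INTER_CUBIC))"; python3 st.py
```

```text
10.3333 [ 454.5 -270.4  150.4] jaw yaw 11.68 y [ 0.003 -0.004 -1.   ] [-0.9 -0.3 -0.2] 5.0505723465869945 [-0.56  0.38  1.9  -0.    0.86 -0.76]
box [-118.5   -0.6]
```

View pics/s7c.png

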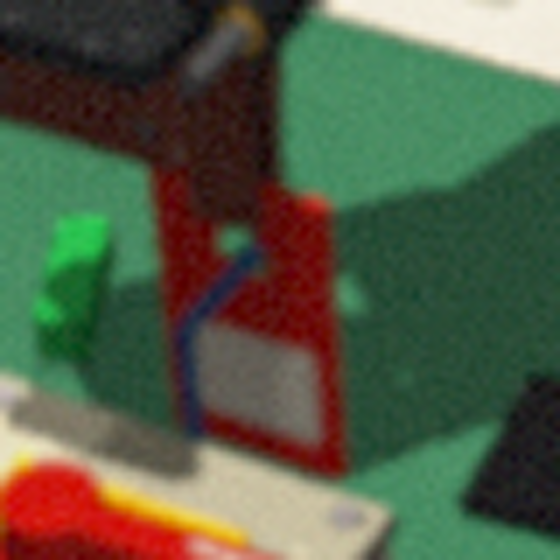

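Emit:
jog_arm --steps '[{"dp": [0.06, 0.015, 0], "claw": 0, "turn": [0, 0, 0]}, {"dp": [0.12, 0.03, 0], "claw": 0, "turn": [0, 0, 0]}, {"dp": [0.18, 0.042, 0], "claw": 0, "turn": [0, 0, 0]}, {"dp": [0.25, 0.057, 0], "claw": 0, "turn": [0, 0, 0]}, {"dp": [0.25, 0.057, 0], "claw": 0, "turn": [0, 0, 0]}, {"dp": [0.25, 0.057, 0], "claw": 0, "turn": [0, 0, 0]}]'

```text
t: 10.83
ee_pos: [474.8, -265.7, 150.3]
orientation: [-1.569, -0.163, 0.158]
ft_force: [-0.2, 0.8, -0.8]
width: 4.9
```

```bash
python3 -c "
from h import *
o,d=cap('scene','scene8');cap('top','top8');cap('wrist','wrist8')
x=cv2.imread('pics/scene8.png')[70:150,160:240];cv2.imwrite('pics/s8c.png',cv2.resize(x,None,fx=7,fy=7,interpolation=cv2.INTER_CUBIC))"; python3 st.py
```

```text
10.9833 [ 474.3 -265.8  150.3] jaw yaw 11.68 y [ 0.003 -0.004 -1.   ] [-0.7  0.2 -1.1] 4.887519240436628 [-0.53  0.4   1.87 -0.    0.87 -0.73]
box [-98.2  -0. ]
```

View pics/s8c.png

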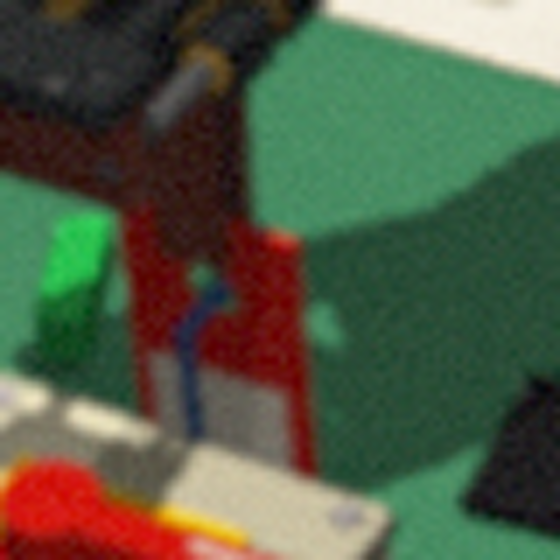

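View pics/wrist8.png

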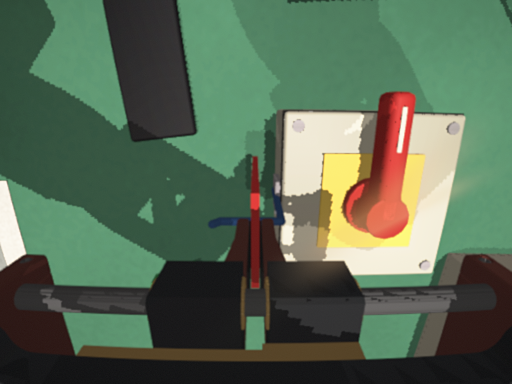

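The wrist view shows the rod through the eye, with its tip at (210,222) in front of the plate and the stem at (280,205) behind. I'll lower 8 mm, open slightly and back out upward.

Emit:
jog_arm --steps '[{"dp": [0, 0.003, -0.04], "claw": 0, "turn": [0, 0, 0]}, {"dp": [0, 0.003, -0.08], "claw": 0, "turn": [0, 0, 0]}, {"dp": [0, 0.003, -0.1], "claw": 0, "turn": [0, 0, 0]}, {"dp": [0, 0.003, -0.1], "claw": 0, "turn": [0, 0, 0]}, {"dp": [0, 0.003, -0.1], "claw": 0, "turn": [0, 0, 0]}]'

```text
t: 11.4
ee_pos: [474.1, -265.5, 142.1]
orientation: [-1.568, -0.162, 0.159]
ft_force: [0.1, 0.4, -0.1]
width: 4.8
```

```bash
python3 st.py
```

```text
11.4 [ 474.1 -265.5  142.1] jaw yaw 11.68 y [ 0.002 -0.003 -1.   ] [ 0.1  0.4 -0.1] 4.7675843202506885 [-0.53  0.41  1.87 -0.    0.85 -0.73]
box [-98.4   0.3]
```

Emit:
jog_arm --steps '[{"dp": [0, 0, 0], "claw": 0.1, "turn": [0, 0, 0]}, {"dp": [0, 0, 0], "claw": 0.15, "turn": [0, 0, 0]}, {"dp": [0, 0, 0], "claw": 0.2, "turn": [0, 0, 0]}, {"dp": [0, 0, 0], "claw": 0.25, "turn": [0, 0, 0]}, {"dp": [0, 0, 0], "claw": 0.25, "turn": [0, 0, 0]}, {"dp": [0, 0, 0], "claw": 0.25, "turn": [0, 0, 0]}, {"dp": [0, 0, 0], "claw": 0.25, "turn": [0, 0, 0]}, {"dp": [0, 0, 0], "claw": 0.25, "turn": [0, 0, 0]}]'

```text
t: 12.07
ee_pos: [474.1, -265.5, 142.1]
orientation: [-1.568, -0.162, 0.159]
ft_force: [-0.1, -0.1, 0.3]
width: 22.0
```

```bash
python3 -c "
from h import *
o,d=cap('scene','scene9');cap('wrist','wrist9')
x=cv2.imread('pics/scene9.png')[70:150,160:240];y=cv2.resize(x,None,fx=5,fy=5);z=cv2.imread('pics/wrist9.png')[:,:400];z=cv2.resize(z,(400,384))
cv2.imwrite('pics/s9c.png',np.hstack([y[:384],z]))"; python3 st.py
```

```text
12.1667 [ 474.1 -265.5  142.1] jaw yaw 11.68 y [ 0.002 -0.003 -1.   ] [ 0.3  0.5 -0.1] 21.997315929525897 [-0.53  0.41  1.87 -0.    0.85 -0.73]
box [-98.3   0.3]
```

View pics/s9c.png

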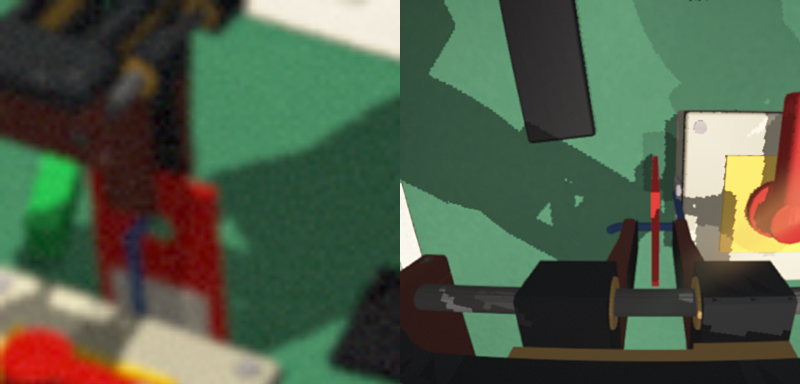

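The tag hangs free between the fingers, with the rod through its eye at right-hand panel (630–680,225). I'll raise the gripper straight up.

Emit:
jog_arm --steps '[{"dp": [0, 0, 0.1], "claw": 0.25, "turn": [0, 0, 0]}, {"dp": [0, 0, 0.25], "claw": 0.25, "turn": [0, 0, 0]}, {"dp": [0, 0, 0.5], "claw": 0.25, "turn": [0, 0, 0]}, {"dp": [0, 0, 0.9], "claw": 0.25, "turn": [0, 0, 0]}, {"dp": [0, 0, 1], "claw": 0.25, "turn": [0, 0, 0]}]'

```text
t: 12.58
ee_pos: [475.9, -266.5, 226.6]
orientation: [-1.572, -0.165, 0.155]
ft_force: [2.1, -0.8, 0.4]
width: 22.3
```

Emit:
jog_arm --steps '[{"dp": [-0.2, 0.3, 0.4], "claw": 0.25, "turn": [0, 0, 0]}, {"dp": [-0.4, 0.6, 0.8], "claw": 0.25, "turn": [0, 0, 0]}, {"dp": [-0.5, 1, 0.9], "claw": 0.25, "turn": [0, 0, 0]}, {"dp": [-0.5, 1, 0.9], "claw": 0.25, "turn": [0, 0, 0]}, {"dp": [-0.5, 1, 0.9], "claw": 0.25, "turn": [0, 0, 0]}, {"dp": [-0.5, 1, 0.9], "claw": 0.25, "turn": [0, 0, 0]}]'

```text
t: 13.08
ee_pos: [436.1, -186.6, 298.6]
orientation: [-1.572, -0.166, 0.155]
ft_force: [0.3, -0.0, -0.1]
width: 21.8
```

```bash
python3 -c "
from h import *
cap('scene','scene10');cap('top','top10');o,d=cap('scene','scene11');cap('wrist','wrist11')
B=np.array([[.9796,.2011,0],[-.2011,.9796,0],[0,0,1]]);O=np.array([570.5,-246,0])
for n in ['scene10','scene11','top10']:
    x=np.load(f'pics/{n}.npy',allow_pickle=True).item();d=x['d'];W=cloud(x['o'],d)
    hsv=cv2.cvtColor(d['img'],cv2.COLOR_RGB2HSV);H,S,V=[hsv[...,i].astype(int) for i in range(3)]
    P=(W-O)@B.T
    m=((H<8)|(H>172))&(S>120)&(V>50)&(P[...,0]>-135)&(P[...,0]<-76)&(abs(P[...,1])<50)
    p=P[m];print(n,len(p),p.mean(0).round(1),np.percentile(p,1,axis=0).round(1),np.percentile(p,99,axis=0).round(1))
    y=(H>20)&(H<34)&(S>120)&(V>80)&(np.hypot(W[...,0]-498,W[...,1]+23)<50)&(W[...,2]>80);print('yel',W[y].mean(0).round(1))
x=cv2.imread('pics/scene11.png')[60:330,100:460];cv2.imwrite('pics/s11c.png',cv2.resize(x,None,fx=2.2,fy=2.2))"; python3 st.py
```

```text
scene10 472 [-96.1   4.1 122.8] [-100.6  -29.8   71.4] [-92.8  31.7 153.6]
yel [497.7 -22.  104.6]
scene11 469 [-96.    4.  122.8] [-99.7 -29.2  73.3] [-92.7  32.  153.2]
yel [497.9 -22.3 104.9]
13.2833 [ 435.9 -187.1  297.7] jaw yaw 11.63 y [ 0.006 -0.006 -1.   ] [ 0.2 -0.2  0.2] 21.880544212647564 [-0.43  0.1   1.88 -0.    1.15 -0.63]
box [-120.    84.8]<string>:10: RuntimeWarning: Mean of empty slice.
  ret = um.true_divide(
Traceback (most recent call last):
IndexError: index -1 is out of bounds for axis 0 with size 0
```

View pics/scene11.png

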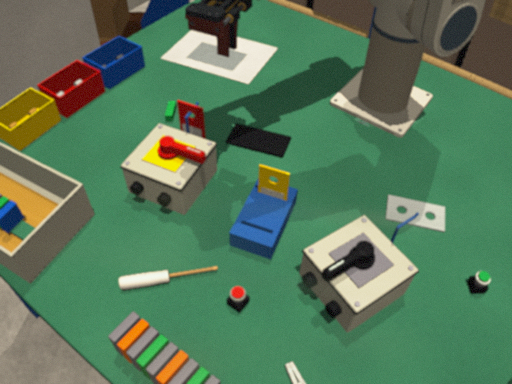

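The red tag hangs on the hook at (191,118) and the red handle is OFF at (185,150). The black handle and the yellow tag at (274,180) are unchanged, and the arm is clear.

```bash
python3 -c "
from workcell import ctrl
print(ctrl.close_job())"
```

```text
the job is handed in; nothing more can be done
None
```

I turned the red handle anticlockwise with the closed fingers until it snapped to OFF. I then took the red tag from the rack, hung it by its eye on the same box's hook, backed the arm clear and handed the job in at about 13.3 s. No verdict was reported.

**Last checks (two scene pictures 0.1 s apart):**
- **Red handle:** it points along the box's +y, which is OFF. I judged this from the pictures and did not measure the angle.
- **Red tag:** it hangs upright and still. Worked out from the tag's edges, the eye is about 98 mm in front of the box centre, 1–2 mm sideways of the rod and about 123 mm high.
- **Yellow tag and black handle:** the yellow tag stayed within about 1 mm of its start, and the black handle looks unchanged.
- **Robot:** it is clear of everything, with wrist force near zero.

**Check that failed:** the last overhead picture gave no reading of the hung tag, because no red pixels were found there. The tag's final position therefore rests on the scene camera alone. Its readings ran about 1–2 mm off the other cameras sideways, well inside the 12 mm limit.

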